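# Seat the tube plate on the dry-block heater

### The job

Pick up the aluminium tube plate by its handle and lower it onto the dry-block heater, large hole over the large pin and small hole over the small pin, until it rests flush on the platform, then let go. Set it down gently, without dropping it or pressing it down hard, and leave the other things on the bench where they are.

Things in the scene. Friction and masses are not known exactly. Their poses are not given: they have to be found in the camera images.
- plate: The tube plate: a loose aluminium plate, 100 (its x) x 150 (its y) x 12 mm thick, about 0.45 kg, pierced by four rows of five 14.5 mm tube wells, with a black bridge handle standing on its top. It starts lying flat on the bench, handle up. Origin: centre of its underside, z up. Two locating through holes lie beyond the handle's ends.
- grip (a point): Centre of the handle's bar, 42 mm above the plate's underside at its centre (axes as the plate's). The bar is 74 mm long along the plate's y, 16 mm wide along its x and 16 mm tall (its top is 50 mm above the underside; 22 mm free below it, between posts at y = +-31 mm that are 12 mm long).
- hole_large (a point): Centre of the 16.5 mm locating hole at the plate's underside, plate frame (0, +62, 0) mm.
- hole_small (a point): Centre of the 10.5 mm locating hole at the plate's underside, plate frame (0, -62, 0) mm.
- heater: The dry-block heater, fixed: white box 136 (x) x 184 (y) mm with a dark metal platform 110 x 160 mm on top, and a lower control panel on its -x side reaching 110 mm from the origin, 42 mm high. Origin: at bench height, below the platform's centre; z up. Two steel locating pins stand on the platform.
- seat (a point): Centre of the platform's top face, 70 mm above the bench (axes as the heater's). A seated plate's origin coincides with it, its axes parallel to the heater's, the same way round.
- pin_large (a point): Tip of the large pin: 14 mm thick, 24 mm tall above the platform, the last 8 mm tapering to 6 mm; heater frame (0, +62, 94) mm. Goes through the plate's large hole.
- pin_small (a point): Tip of the small pin: 8 mm thick, 24 mm tall above the platform, the last 8 mm tapering to 3 mm; heater frame (0, -62, 94) mm. Goes through the plate's small hole.
- marker: Bystander, loose: white marker pen with a blue cap, 12 mm thick, 120 mm long, lying along its own x. Origin: centre of its underside.
- jar: Bystander, loose: small amber screw jar, 42 mm in diameter, 55 mm tall. Origin: centre of its underside.
- tube_rack: Bystander, loose: white rack of capped tubes, 70 x 190 mm, 100 mm tall. Origin: centre of its underside.
- spray_bottle: Bystander, loose: white spray bottle, 68 mm in diameter, 190 mm tall. Origin: centre of its underside.
- timer: Bystander, loose: flat white timer, 62 x 62 x 16 mm. Origin: centre of its underside.
- tip_box: Bystander, loose: grey box with a clear lid, 87 x 122 x 56 mm. Origin: centre of its underside.
- slide_box: Bystander, loose: small cardboard slide box, 82 x 30 x 30 mm. Origin: centre of its underside.
Not all that is in view belongs to the job. Leave any purple look-alike of the plate alone.

How it is judged:
By the outcome, as a careful person would: the job done as asked, in the order asked, and still so for the second after the job is handed in, with the robot touching nothing.
It also fails if it takes over 40 s, if anything falls off the work surface, if the arm or the gripper's body presses on something with over 40 N, if the wrist force passes 120 N, or if a joint passes its speed limit or range.

### The arm

A 6-joint arm with a two-finger parallel gripper is mounted at the origin on the work surface. World frame = base frame: x ahead of the robot, y to its left, z up, the work surface at z = 0. Lengths are in m, angles in rad, forces in N, time in s.
With the tool pointing down it reaches from about 0.3 to 0.875 m from the base axis. Payload 6.4 kg.
Tool frame: the origin (TCP) lies midway between the tips of the shut fingers; the grasp point (between the pads) lies ctrl.grip_depth behind it (ctrl.grip_depth is the distance from the TCP to the grasp point, in m); x points along the fingers, y is the direction in which the jaws open and shut, and the axes are right-handed (so a half turn about x gives the same grasp; the last joint's range is limited). The gripper opens to 85 mm and grips with 20 to 120 N. Pads are 22 mm wide; open, the fingers measure 114 mm over their backs; the gripper's body (76 mm by 85 mm) begins 54 mm behind the grasp point. The pads swing forward as they close: fully open they stand 13 mm farther back than shut.
Start: joints at [1.05, 0.181, 1.607, -0, 1.354, -0.206], TCP at [0.178, 0.547, 0.203] pointing down, gripper open.
Joint ranges: [-2.99, 2.99], [-0.89, 2.07], [0.3, 2.58], [-1.14, 4.28], [0, 2.63], [-3.12, 3.12]. Speed limits (rad/s): [2.57, 2.57, 3.01, 3.14, 3.14, 3.14].

### API

Orientations are given as a unit quaternion [w, x, y, z].
In Python, from bench import ctrl gives the robot as it stands.
- The arm moves only by the tool carry_out, never from a script. Its argument "motion" is one flat list of numbers, 7 for each row, row after row: the turn, a rotation vector about the tool's x, y, z in degrees, then the shift along the tool's x, y, z in m, then the gripper's target within -1 to 1 (shut at 1, half-way at 0, fully open at -1). A call has 1 to 10 rows; each row shifts and turns the pose as measured when the row begins, along the tool's axes as they then stand; what a row does not reach is not made up. A row lasts 1/10 s, in which the tool goes at most 50 mm and 8.59 degrees, less where a joint would pass 70% of its speed; a pose out of reach is approached as far as the arm can. A call with a gripper value outside its range is refused whole. The fingers move at their own pace and stop on an object; the grip force is fixed at half the most. Time passes only in rows, so rows that do not move let the fingers close. It gives the time, the measured TCP pose, the force and the opening at its end, in the units of the state.
- ctrl.get_obs(): the state, without advancing time (a new reading comes with each control period).
- ctrl.camera(name): name is "side" or "top"; returns the picture (384x512x3 uint8, blue, green, red); there is no depth.
- ctrl.camera_params(name): a dict with "mtx" (3x3 intrinsics, pixels), "pose" (4x4, takes a point from camera to world coordinates). Camera axes: x right, y down, z forward; pixel columns grow to the right and rows downward; lengths in m; the calibration is good to about 2 mm. A picture is of the moment at which its call begins. camera_params takes no time and is no camera call.
- ctrl.hand_in(): hands the job in, once; it reports no verdict.
Trained networks look in the newest picture that a camera, given by its name, has taken for a name from the list of things; names that differ only in an ending like _2 or _b are one class to them, and where a whole thing is asked for, a point or a joint stands for the part that bears it (a point fixed in the world has none). Each returns a list of dicts, best first, with "conf" (0 to 1); they miss things now and then, are a little off and sometimes report something else, mostly with a low value. They report only what shows in the picture. A call takes as long as a camera call. They do not tell look-alikes from the thing itself.
- ctrl.boxes_of(camera, thing): "point" ([x, y, z] in m, in the coordinates of the camera as it stood for that picture, good to about 4 mm: the middle of the surface that is visible of it).
- ctrl.trace(camera, thing): "pixels" (384x512 bool, what is visible of it).
- ctrl.landmark_of(camera, thing): "point" ([x, y, z] in m, in the coordinates of the camera as it stood for that picture, good to about 4 mm: a listed point, or the origin of a listed thing).
The state is a dict: "time_s": time; "q": joint angles; "dq": joint speeds; "joint_efforts": joint torques, N m; "eef_pos": TCP position; "eef_rot": TCP orientation; "wrist_force": force on the tool from outside, world axes, zero at the start; "torque": the same for the moment, N m; "opening": opening from 0.0 (shut) to 1.0 (fully open).
Only numpy, scipy, OpenCV 4.12 (cv2) and the standard library are available. Lean on these libraries where they do the work, as an engineer would, in place of code of your own. Each camera call takes 0.05 s, during which the arm holds its last target. There are 200 camera calls.

## Working session

There is one attempt and no reset: what is moved stays moved. The work goes in short steps, Python scripts to look and compute and a tool call to move; the robot and the scene stay as the last step left them, time stands still between calls to the robot, and variables do not carry over. Pictures are saved under pics/ and viewed, about 8 in all and at most 12, crops included, and the job is handed in when it is done.

Besides the shell and the picture viewer there is one more tool, called as name(argument=value, ...) on one line, values as JSON. carry_out: Moves the arm, as the interface text tells. Its arguments: {"type":"object","properties":{"motion":{"type":"array"}},"required":["motion"]}

```bash
mkdir -p pics; cat > h.py <<'E'
import numpy as np, cv2
from bench import ctrl
from scipy.spatial.transform import Rotation as R
def w(cam,p):
    T=np.array(ctrl.camera_params(cam)["pose"]); return T[:3,:3]@np.array(p)+T[:3,3]
def proj(cam,P):
    c=ctrl.camera_params(cam);T=np.linalg.inv(np.array(c["pose"]));p=T[:3,:3]@np.array(P)+T[:3,3];u=np.array(c["mtx"])@p;return u[:2]/u[2]
def lm(cam,names):
    for n in names:
        for d in ctrl.landmark_of(cam,n)[:3]: print(cam,n,round(d["conf"],2),w(cam,d["point"]).round(4),proj(cam,w(cam,d["point"])).round(0))
E
python3 - <<'E'
from h import *
np.set_printoptions(suppress=True)
ims=[ctrl.camera(c) for c in("top","side")]
cv2.imwrite("pics/a.png",ims[0]);cv2.imwrite("pics/b.png",ims[1])
for c in("top","side"):
    lm(c,["plate","grip","hole_large","hole_small","heater","seat","pin_large","pin_small"])
    print(np.array(ctrl.camera_params(c)["pose"]).round(3).tolist())
lm("top",["marker","jar","tube_rack","spray_bottle","timer","tip_box","slide_box"])
o=ctrl.get_obs();print(o["time_s"],o["eef_pos"],o["eef_rot"],o["opening"],ctrl.grip_depth,o["wrist_force"])
E
```

```text
top plate 0.96 [0.3933 0.4569 0.0015] [139. 245.]
top plate 0.82 [0.5036 0.1901 0.0019] [213. 214.]
top plate 0.74 [ 0.5038  0.2499 -0.0003] [197. 214.]
top grip 0.75 [0.3947 0.4632 0.0461] [134. 245.]
top grip 0.69 [0.5027 0.1879 0.0456] [213. 213.]
top hole_large 0.68 [0.5033 0.2535 0.0018] [196. 214.]
top hole_large 0.63 [0.3893 0.5268 0.0013] [119. 247.]
top hole_small 0.9 [0.3981 0.3999 0.0016] [155. 244.]
top hole_small 0.67 [0.4982 0.1313 0.0009] [230. 216.]
top hole_small 0.39 [ 0.607   0.5082 -0.0025] [127. 187.]
top heater 0.91 [ 0.5898 -0.154   0.0016] [308. 190.]
top heater 0.41 [ 0.6051  0.5058 -0.0053] [128. 188.]
top heater 0.37 [ 0.5017  0.1894 -0.0023] [214. 215.]
top seat 0.78 [ 0.5907 -0.1601  0.0721] [311. 187.]
top pin_large 0.63 [ 0.5814 -0.0974  0.0913] [294. 189.]
top pin_small 0.67 [ 0.6065 -0.2178  0.0937] [328. 181.]
[[-0.008, -0.989, 0.15, 0.327], [-1.0, 0.009, 0.007, 0.002], [-0.009, -0.15, -0.989, 1.762], [0.0, 0.0, 0.0, 1.0]]
side plate 0.71 [0.5012 0.1891 0.0016] [217. 175.]
side plate 0.64 [0.3949 0.4637 0.0007] [181. 133.]
side grip 0.79 [0.3952 0.46
[... 928 characters left out ...]
p marker 0.59 [0.5352 0.0003 0.0035] [266. 205.]
top jar 0.48 [ 0.4155 -0.0065  0.001 ] [268. 238.]
top jar 0.29 [ 0.7825  0.0065 -0.0008] [263. 139.]
top tube_rack 0.68 [ 0.6055  0.5058 -0.0005] [127. 187.]
top tube_rack 0.21 [ 0.6076 -0.2143  0.0956] [327. 181.]
top spray_bottle 0.76 [ 0.5798 -0.5001  0.0019] [403. 192.]
top spray_bottle 0.62 [ 0.7711 -0.1771  0.0017] [313. 141.]
top timer 0.68 [ 0.7853  0.0063 -0.0001] [263. 138.]
top tip_box 0.85 [0.7915 0.1538 0.0006] [224. 137.]
top slide_box 0.75 [ 0.7689 -0.176   0.0016] [313. 142.]
1.25 [0.17804327 0.54676861 0.20299162] [ 0.69837617  0.11085405  0.69835478 -0.11082738] 1.0048034563401744 0.0187 [ 0.02076449 -0.41009586  0.01364602]
```

View pics/a.png

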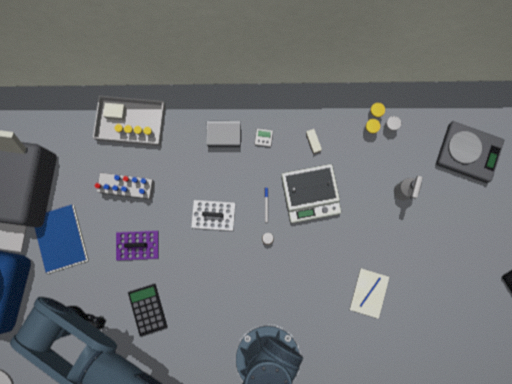

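View pics/b.png

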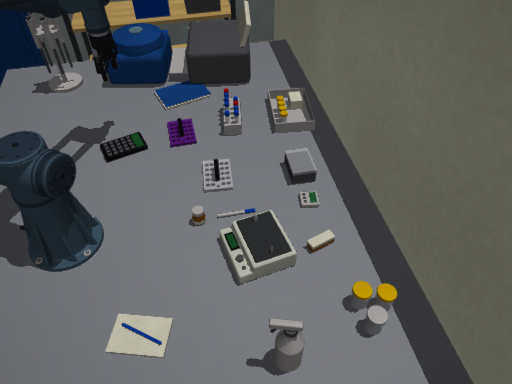

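Top view: the real plate is at (213,215), the purple look-alike at (137,245), and the heater at (311,187) with its panel towards the robot. The side view agrees: plate (217,175), heater (263,235). I'll zoom in to refine these and to check which hole is the large one.

```bash
python3 - <<'E'
from h import *
np.set_printoptions(suppress=True)
a=cv2.imread("pics/a.png");b=cv2.imread("pics/b.png")
def crop(im,u,v,s=35,k=5.7): return cv2.resize(im[v-s:v+s,u-s:u+s],(400,300) if 0 else (390,290+100),interpolation=cv2.INTER_CUBIC)
t=np.vstack([np.hstack([crop(a,213,215),crop(a,311,190)]),np.hstack([crop(b,217,175),crop(b,260,238)])])
cv2.imwrite("pics/c.png",cv2.resize(t,(600,600),interpolation=cv2.INTER_AREA))
o=ctrl.get_obs();q=o["eef_rot"];M=R.from_quat([q[1],q[2],q[3],q[0]]).as_matrix();print(M.round(3))
# averaged landmarks on 2 fresh frames
E
```

```text
[[ 0.     0.31   0.951]
 [ 0.     0.951 -0.31 ]
 [-1.     0.     0.   ]]
```

View pics/c.png

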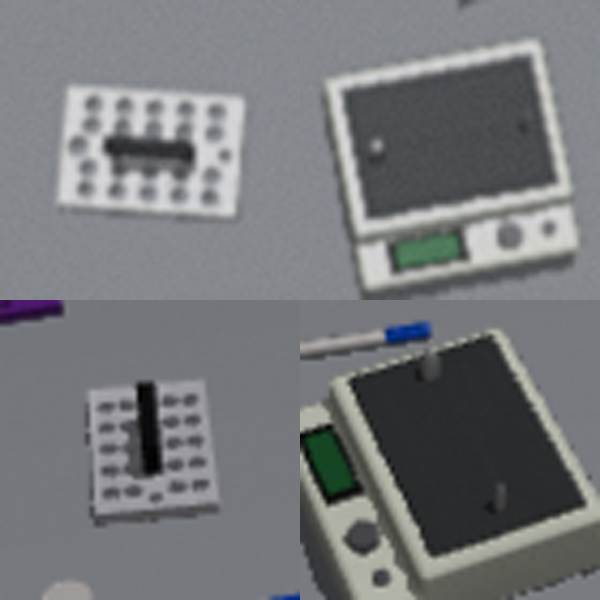

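The larger hole is at the left in the top view, which is +y, and the large pin is also on the +y side, so the networks agree with the picture. Next I'll fit the outlines to sub-pixel.

```bash
cat >> h.py <<'E'
from scipy.optimize import minimize
def corners(x,y,yaw,z,hx,hy):
    c,s=np.cos(yaw),np.sin(yaw)
    return [[x+c*a*hx-s*b*hy,y+s*a*hx+c*b*hy,z] for a,b in((1,1),(1,-1),(-1,-1),(-1,1))]
def fit(views,zs,hx,hy,x0):
    """views: {cam: gray crop mask upsampled x8 (u0,v0,mask)}; hull of the rectangle at heights zs"""
    def cost(p,ret=False):
        t=0
        for cam,(u0,v0,m) in views.items():
            P=np.array([proj(cam,q) for z in zs for q in corners(p[0],p[1],p[2],z,hx,hy)])
            P=((P-[u0,v0]+.5)*8-.5).astype(np.float32)
            r=np.zeros_like(m); cv2.fillConvexPoly(r,cv2.convexHull((P*16).round().astype(int)),1,shift=4)
            t+=(r!=m).mean()/m.mean()
        return t
    S=np.array([x0]+[np.array(x0)+d for d in np.diag([.006,.006,.06])])
    r=minimize(cost,x0,method="Nelder-Mead",options=dict(initial_simplex=S,xatol=1e-5,fatol=1e-6));return r.x,r.fun
def mask(im,cam,xyz,s,thr,dark,hull=True):
    u,v=proj(cam,xyz).round().astype(int)
    g=cv2.cvtColor(im,cv2.COLOR_BGR2GRAY)[v-s:v+s+1,u-s:u+s+1]
    g=cv2.resize(g,None,fx=8,fy=8,interpolation=cv2.INTER_CUBIC)
    m=((g<thr) if dark else (g>thr)).astype(np.uint8)
    m=cv2.morphologyEx(m,cv2.MORPH_OPEN,np.ones((9,9),np.uint8))
    n,l,st,_=cv2.connectedComponentsWithStats(m);c=m.shape[0]//2
    k=1+np.argmax(st[1:,4]) ;m=(l==k).astype(np.uint8)
    if hull:
        q=cv2.convexHull(cv2.findNonZero(m)); m[:]=0; cv2.fillConvexPoly(m,q,1)
    return u-s,v-s,m
E
python3 - <<'E'
from h import *
ims={"top":cv2.imread("pics/a.png"),"side":cv2.imread("pics/b.png")}
for c,im in ims.items():
    for P in([.502,.189,.012],[.592,-.157,.07]):
        u,v=proj(c,P).round().astype(int);g=cv2.cvtColor(im,6);print(c,g[v,u-30:u+31:3])
def run(name,P,s,thr,dark,zs,hx,hy,x0):
    V={c:mask(im,c,P,s[c],thr[c],dark) for c,im in ims.items()}
    for k in (["top"],["side"],["top","side"]):
        x,f=fit({c:V[c] for c in k},zs,hx,hy,x0);print(name,k,x[:2].round(4),np.degrees(x[2]).round(2),round(f,4))
run("plate",[.502,.189,.012],{"top":28,"side":22},{"top":155,"side":148},False,[0,.012],.05,.075,[.502,.189,-.045])
run("plat",[.592,-.157,.07],{"top":27,"side":36},{"top":125,"side":105},True,[.07],.055,.08,[.592,-.157,.2])
E
```

```text
top [135 136 138 169 125 173 174  44  50  48  53  54  51  69 214 202 195 144
 135 136 137]
top [137 103 204  73  76  80  77  80  76  77  77  73  74  80  75  75  68  72
 176 134 132]
side [119 118 119 119 120  85 146 122 108  72  11 123  88  92 132 120 120 119
 120 120 120]
side [ 32  81 150 166  43  43  45  44  44  44  43  44  43  43  43  44  44 137
 139 122 122]
plate ['top'] [0.5015 0.1917] -4.56 0.0379
plate ['side'] [0.5137 0.2203] -3.9 13.7299Traceback (most recent call last):
  File "<stdin>", line 10, in <module>
  File "<stdin>", line 9, in run
  File "h.py", line 26, in fit
    r=minimize(cost,x0,method="Nelder-Mead",options=dict(initial_simplex=S,xatol=1e-5,fatol=1e-6));return r.x,r.fun
    res = _minimize_neldermead(fun, x0, args, callback, bounds=bounds,
                               **options)
    fsim[j] = func(sim[j])
              ~~~~^^^^^^^^
    fx = function(np.copy(x), *(wrapper_args + args))
  File "h.py", line 20, in cost
    P=np.array([proj(cam,q) for z in zs for q in corners(p[0],p[1],p[2],z,hx,hy)])
                ~~~~^^^^^^^
  File "h.py", line 7, in proj
    c=ctrl.camera_params(cam);T=np.linalg.inv(np.array(c["pose"]));p=T[:3,:3]@np.array(P)+T[:3,3];u=np.array(c["mtx"])@p;return u[:2]/u[2]
ValueError: time passes only in moves, steps and waits
```

carry_out(motion=[8.2,0,0,0,0.0205,0.042,-1,8.2,0,0,0,0.02,0.042,-1])

```text
time_s: 1.45
eef_pos: [0.2671, 0.5538, 0.2034]
eef_rot: [0.675, 0.209, 0.676, -0.209]
wrist_force: [0.3, -0.0, -0.3]
opening: 0.998
```

```bash
sed -i 's/^def proj/import functools\n_cp=functools.lru_cache(None)(lambda c:ctrl.camera_params(c))\ndef proj/; s/c=ctrl.camera_params(cam);T=np.linalg/c=_cp(cam);T=np.linalg/' h.py
cat > f.py <<'E'
from h import *
ims={"top":cv2.imread("pics/a.png"),"side":cv2.imread("pics/b.png")}
def run(name,P,s,thr,dark,zs,hx,hy,x0):
    V={c:mask(im,c,P,s[c],thr[c],dark) for c,im in ims.items()}
    for k in (["top"],["side"],["top","side"]):
        x,f=fit({c:V[c] for c in k},zs,hx,hy,x0);print(name,k,x[:2].round(4),np.degrees(x[2]).round(2),round(f,4))
E
python3 - <<'E'
from f import *
run("plate",[.502,.189,.012],{"top":28,"side":22},{"top":160,"side":132},False,[0.006,.012],.05,.075,[.502,.189,-.045])
run("plat",[.592,-.157,.07],{"top":27,"side":36},{"top":125,"side":90},True,[.07],.055,.08,[.592,-.157,.2])
o=ctrl.get_obs();q=o["eef_rot"];M=R.from_quat([q[1],q[2],q[3],q[0]]).as_matrix();print(M.round(3),(M.T@([.502,.190,.14]-o["eef_pos"])).round(4))
E
```

```text
plate ['top'] [0.5014 0.1912] -4.62 0.0282
plate ['side'] [0.5018 0.1951] -4.07 0.0375
plate ['top', 'side'] [0.5016 0.1917] -4.16 0.0713
plat ['top'] [ 0.5913 -0.1566] 10.39 0.0133
plat ['side'] [ 0.5914 -0.1618] 9.6 0.031
plat ['top', 'side'] [ 0.5916 -0.1589] 10.35 0.0721
[[-0.002  0.565  0.825]
 [ 0.001  0.825 -0.565]
 [-1.    -0.    -0.002]] [ 0.0627 -0.1674  0.3995]
```

```bash
cat > plan.py <<'E'
from h import *
import sys
x,y,z,yaw,n,g=map(float,sys.argv[1:]);n=int(n)
o=ctrl.get_obs();q=o["eef_rot"];M=R.from_quat([q[1],q[2],q[3],q[0]])
a=np.radians(yaw);T=R.from_matrix(np.array([[0,np.cos(a),-np.sin(a)],[0,np.sin(a),np.cos(a)],[-1,0,0]])@np.diag([1,1,-1])) 
rv=(M.inv()*T).as_rotvec();d=(np.array([x,y,z])-o["eef_pos"])/n
print("total turn",np.degrees(rv).round(1),"pos",o["eef_pos"].round(4),"F",o["wrist_force"].round(1),"yaw",np.degrees(np.arctan2(M.as_matrix()[1,1],M.as_matrix()[0,1])).round(2),"step",np.linalg.norm(d).round(4))
out=[]
for i in range(n):
    Mi=M*R.from_rotvec(rv*i/n);out+=list(np.degrees(rv/n).round(1))+list(Mi.inv().apply(d).round(4))+[g]
print([float(v) for v in out])
E
python3 plan.py .5017 .1915 .12 -4 10 -1
```

```text
total turn [59.6 -0.1  0.1] pos [0.2671 0.5538 0.2034] F [ 0.3 -0.  -0.3] yaw 55.59 step 0.044
[6.0, -0.0, 0.0, 0.0083, -0.0166, 0.0398, -1.0, 6.0, -0.0, 0.0, 0.0083, -0.0124, 0.0414, -1.0, 6.0, -0.0, 0.0, 0.0083, -0.008, 0.0424, -1.0, 6.0, -0.0, 0.0, 0.0083, -0.0036, 0.043, -1.0, 6.0, -0.0, 0.0, 0.0083, 0.0009, 0.0432, -1.0, 6.0, -0.0, 0.0, 0.0083, 0.0054, 0.0428, -1.0, 6.0, -0.0, 0.0, 0.0083, 0.0098, 0.042, -1.0, 6.0, -0.0, 0.0, 0.0083, 0.0141, 0.0408, -1.0, 6.0, -0.0, 0.0, 0.0083, 0.0182, 0.0391, -1.0, 6.0, -0.0, 0.0, 0.0083, 0.0222, 0.037, -1.0]
```

carry_out(motion=[6,0,0,0.007,-0.0166,0.0398,-1,6,0,0,0.008,-0.0124,0.0414,-1,6,0,0,0.008,-0.008,0.0424,-1,6,0,0,0.008,-0.0036,0.043,-1,6,0,0,0.008,0.0009,0.0432,-1,6,0,0,0.008,0.0054,0.0428,-1,6,0,0,0.008,0.0098,0.042,-1,6,0,0,0.008,0.0141,0.0408,-1,6,0,0,0.008,0.0182,0.0391,-1,6,0,0,0.008,0.0222,0.037,-1])

```text
time_s: 2.45
eef_pos: [0.5054, 0.1765, 0.1221]
eef_rot: [0.469, 0.532, 0.469, -0.527]
wrist_force: [0.3, 0.2, -0.4]
opening: 0.999
```

```bash
python3 plan.py .5017 .1915 .0235 -4 5 -1
```

```text
total turn [-2.9 -0.3 -0.3] pos [0.5054 0.1765 0.1221] F [ 0.3  0.2 -0.4] yaw -6.88 step 0.02
[-0.6, -0.1, -0.1, 0.0197, -0.0012, -0.0028, -1.0, -0.6, -0.1, -0.1, 0.0197, -0.0011, -0.0028, -1.0, -0.6, -0.1, -0.1, 0.0197, -0.0011, -0.0028, -1.0, -0.6, -0.1, -0.1, 0.0197, -0.001, -0.0029, -1.0, -0.6, -0.1, -0.1, 0.0197, -0.001, -0.0029, -1.0]
```

carry_out(motion=[-1.4,-0.1,-0.1,0.01,-0.002,-0.007,-1,-1.4,-0.2,-0.2,0.01,-0.002,-0.007,-1,0,0,0,0.018,0,0,-1,0,0,0,0.018,0,0,-1,0,0,0,0,0,0,-1])

```text
time_s: 2.95
eef_pos: [0.5047, 0.1889, 0.0631]
eef_rot: [-0.482, -0.517, -0.481, 0.518]
wrist_force: [-0.6, -0.9, 0.3]
opening: 0.999
```

```bash
python3 plan.py .5017 .1915 .0235 -4 3 -1; python3 - <<'E'
from h import *
a=ctrl.camera("top");b=ctrl.camera("side")
f=lambda im,u,v,s:cv2.resize(im[v-s:v+s,u-s:u+s],(400,400),interpolation=cv2.INTER_CUBIC)
cv2.imwrite("pics/d.png",np.hstack([f(a,213,210,40),f(b,217,165,40)]))
E
```

```text
total turn [-0.2  0.1  0. ] pos [0.5047 0.1889 0.0631] F [-0.6 -0.9  0.3] yaw -4.16 step 0.0133
[-0.1, 0.0, 0.0, 0.0132, -0.001, -0.0008, -1.0, -0.1, 0.0, 0.0, 0.0132, -0.0011, -0.0008, -1.0, -0.1, 0.0, 0.0, 0.0132, -0.0011, -0.0008, -1.0]
```

View pics/d.png

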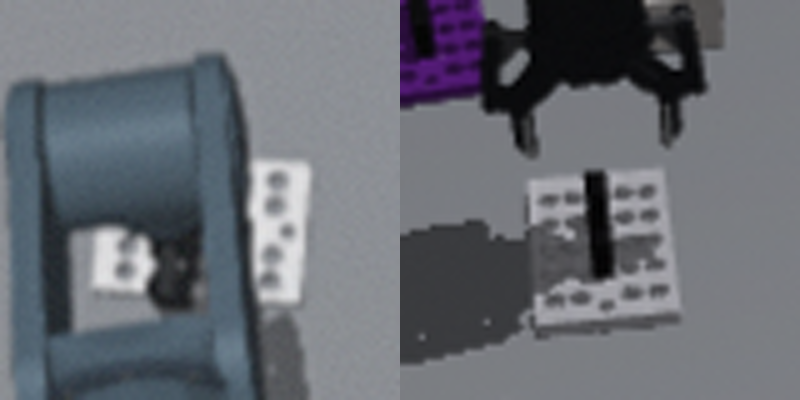

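The side view shows the open jaws either side of the bar, centred on it (fingers at x≈525 and 670, bar at x≈597). I'll descend and close.

carry_out(motion=[0,0,0,0.013,-0.001,-0.001,-1,0,0,0,0.013,-0.001,-0.001,-1,0,0,0,0.011,-0.001,0,-1,0,0,0,0,0,0,-1])

```text
time_s: 3.45
eef_pos: [0.5048, 0.1933, 0.0279]
eef_rot: [0.484, 0.519, 0.481, -0.515]
wrist_force: [-1.3, -0.3, 0.5]
opening: 1.0
```

carry_out(motion=[0,0,0,0,0,0,0.3,0,0,0,0,0,0,0.6,0,0,0,0,0,0,1,0,0,0,0,0,0,1,0,0,0,0,0,0,1,0,0,0,0,0,0,1,0,0,0,0,0,0,1,0,0,0,0,0,0,1])

```text
time_s: 4.25
eef_pos: [0.5062, 0.1931, 0.0291]
eef_rot: [0.484, 0.52, 0.48, -0.515]
wrist_force: [-0.1, 0.2, -0.7]
opening: 0.003
```

```bash
python3 - <<'E'
from h import *
o=ctrl.get_obs();print(o["opening"],o["joint_efforts"])
a=ctrl.camera("top");b=ctrl.camera("side")
f=lambda im,u,v,s:cv2.resize(im[v-s:v+s,u-s:u+s],(400,400),interpolation=cv2.INTER_CUBIC)
cv2.imwrite("pics/e.png",np.hstack([f(a,213,210,40),f(b,217,170,30)]))
lm("side",["grip","plate","hole_large","hole_small"])
lm("top",["hole_large","hole_small"])
E
```

```text
0.00260928101365122 [-4.72705331e-03 -4.46441710e+01 -2.80155462e+01 -3.77730423e-03
 -4.62005823e-02 -1.77696143e-05]
side grip 0.69 [0.3984 0.4587 0.0438] [181. 125.]
side grip 0.63 [0.5011 0.1859 0.0389] [216. 168.]
side grip 0.39 [ 0.5872 -0.156   0.0038] [261. 248.]
side plate 0.76 [0.397  0.4633 0.0024] [182. 132.]
side plate 0.58 [5.002e-01 1.911e-01 2.000e-04] [217. 175.]
side hole_large 0.67 [ 0.5065  0.2525 -0.0006] [216. 164.]
side hole_large 0.6 [ 0.3947  0.5228 -0.0012] [180. 124.]
side hole_small 0.92 [ 0.499   0.1285 -0.003 ] [219. 188.]
side hole_small 0.59 [ 4.004e-01  3.997e-01 -4.000e-04] [184. 143.]
top hole_large 0.76 [0.4997 0.2491 0.    ] [197. 215.]
top hole_large 0.72 [0.3911 0.5265 0.0019] [120. 246.]
top hole_small 0.94 [ 0.4996  0.1327 -0.    ] [229. 215.]
top hole_small 0.89 [0.3992 0.397  0.0017] [156. 244.]
```

View pics/e.png

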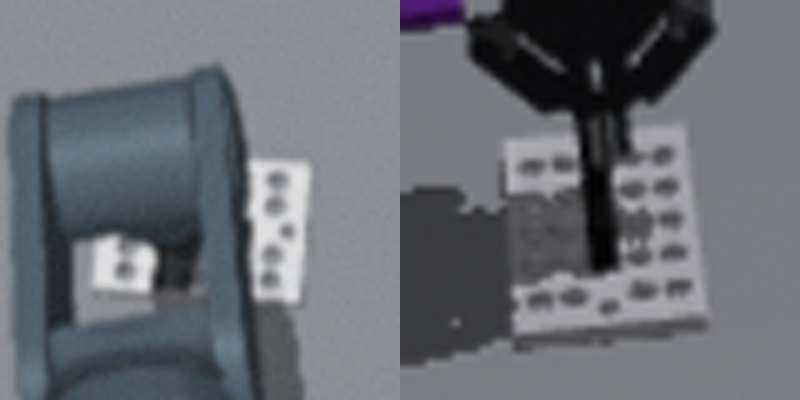

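```bash
python3 - <<'E'
from h import *
o=ctrl.get_obs();p=np.array(o["eef_pos"])
b=ctrl.camera("side")
u0,v0=190,135
im=cv2.resize(b[v0:v0+50,u0:u0+55],(660,600),interpolation=cv2.INTER_NEAREST)
def dot(P,c):
    q=((proj("side",P)-[u0,v0]+.5)*12).astype(int);cv2.circle(im,tuple(int(i) for i in q),4,c,-1);print(P,q)
dot(p,(0,0,255));dot(p+[0,0,.0187],(0,255,255))
for y in(-.037,.037):
    c,s=np.cos(-.07),np.sin(-.07);dot(np.array([.5017-s*y,.191+c*y,.05]),(0,255,0))
cv2.imwrite("pics/f.png",im)
E
```

```text
[0.50604568 0.1931147  0.02898696] [338 411]
[0.50604568 0.1931147  0.04768696] [334 365]
[0.49911211 0.15409061 0.05      ] [328 452]
[0.50428789 0.22790939 0.05      ] [311 282]
```

View pics/f.png

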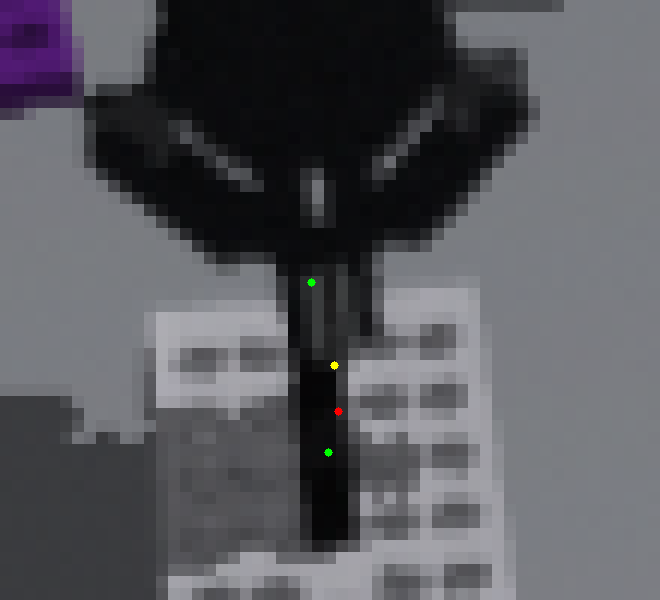

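```bash
python3 - <<'E'
from h import *
for z in(.0631,.076,.09,.1):
    for s in(-1,1): print(z,s,((proj("side",[.5047+s*.0425,.189-s*.003,z])-[177,125]+.5)*5+[400,0]).round(0))
o=ctrl.get_obs();print(np.array(o["q"]).round(4),ctrl.grip_depth,o["wrist_force"],o["torque"])
print([a for a in dir(ctrl) if a[0]!='_'])
E
```

```text
0.0631 -1 [540. 196.]
0.0631 1 [663. 184.]
0.076 -1 [538. 182.]
0.076 1 [662. 170.]
0.09 -1 [536. 167.]
0.09 1 [660. 155.]
0.1 -1 [535. 156.]
0.1 1 [660. 144.]
[ 1.4580e-01  3.2710e-01  1.8204e+00 -9.0000e-04  9.8470e-01  2.1650e-01] 0.0187 [-0.42472508 -0.88938118 -0.00816973] [ 0.02132095  0.0251905  -0.00692602]
['MotionError', 'boxes_of', 'camera', 'camera_params', 'get_obs', 'grip_depth', 'hand_in', 'landmark_of', 'trace']
```

In both side views the fingers sit about 25 mm higher than the reported TCP, and the jaws shut on nothing, above the bar. I'll treat the reported height as biased: reopen, descend in small steps watching the force, and check by picture.

carry_out(motion=[0,0,0,0,-0.002,0,-1,0,0,0,0,-0.002,0,-1,0,0,0,0,0,0,-1,0,0,0,0,0,0,-1,0,0,0,0,0,0,-1,0,0,0,0.005,0,0,-1,0,0,0,0.005,0,0,-1,0,0,0,0.005,0,0,-1])

```text
time_s: 5.5
eef_pos: [0.5024, 0.1936, 0.0136]
eef_rot: [0.485, 0.52, 0.48, -0.514]
wrist_force: [1.0, 0.3, -1.4]
opening: 1.001
```

carry_out(motion=[0,0,0,0.004,0,0,-0.6,0,0,0,0.004,0,0,-0.4,0,0,0,0,0,0,-0.2,0,0,0,0,0,0,-0.2])

```text
time_s: 5.9
eef_pos: [0.5012, 0.1933, 0.003]
eef_rot: [0.484, 0.519, 0.48, -0.515]
wrist_force: [0.4, -0.3, 0.5]
opening: 0.598
```

```bash
python3 - <<'E'
from h import *
o=ctrl.get_obs();p=np.array(o["eef_pos"]);print(p,o["opening"],o["wrist_force"])
a=ctrl.camera("top");b=ctrl.camera("side")
u0,v0=190,135
im=cv2.resize(b[v0:v0+55,u0:u0+55],(400,400),interpolation=cv2.INTER_NEAREST)
t=cv2.resize(a[180:250,180:250],(400,400),interpolation=cv2.INTER_NEAREST)
cv2.imwrite("pics/g.png",np.hstack([im,t]))
E
```

```text
[0.50123602 0.1933208  0.00300374] 0.5983147176607908 [ 0.42253169 -0.34207059  0.46318844]
```

View pics/g.png

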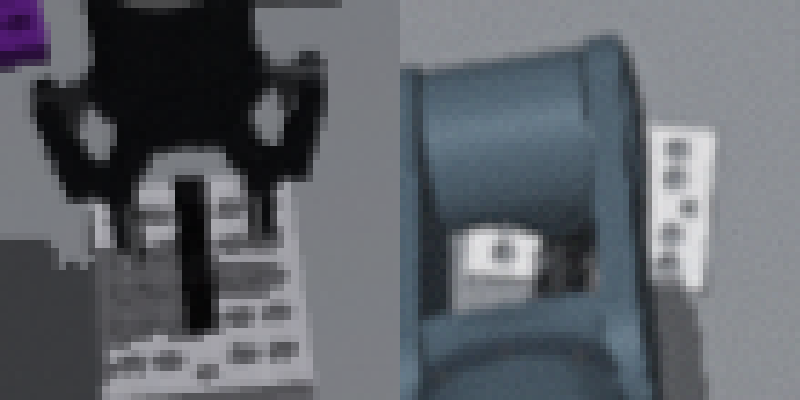

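The fingers now straddle the bar, with tips near z≈0.03 in the picture. They touch nothing, even at a reported z of 0.003, which confirms the bias. Closing now.

carry_out(motion=[0,0,0,0,0,0,0.2,0,0,0,0,0,0,0.6,0,0,0,0,0,0,1,0,0,0,0,0,0,1,0,0,0,0,0,0,1,0,0,0,0,0,0,1])

```text
time_s: 6.6
eef_pos: [0.5018, 0.1934, 0.0039]
eef_rot: [0.484, 0.52, 0.48, -0.515]
wrist_force: [0.2, -0.5, -0.1]
opening: 0.17
```

```bash
sed -i 's/^rv=/import os\nif os.path.exists("g.npy"): G=np.load("g.npy");T=R.from_euler("z",yaw,degrees=True)*R.from_matrix(G)  # yaw = turn from grasp\nrv=/; s/"F",/"tilt",np.degrees(M.as_matrix()[:2,0]).round(2),"F",/' plan.py
python3 - <<'E'
from h import *
o=ctrl.get_obs();q=o["eef_rot"];np.save("g.npy",R.from_quat([q[1],q[2],q[3],q[0]]).as_matrix())
E
python3 plan.py .5018 .1934 .12 0 7 1; python3 plan.py .591 -.156 .13 14.5 10 1
```

```text
total turn [0. 0. 0.] pos [0.5018 0.1934 0.0039] tilt [0.53 0.04] F [ 0.2 -0.5 -0.1] yaw -4.03 step 0.0166
[0.0, 0.0, 0.0, -0.0166, 0.0001, -0.0, 1.0, 0.0, 0.0, 0.0, -0.0166, 0.0001, -0.0, 1.0, 0.0, 0.0, 0.0, -0.0166, 0.0001, -0.0, 1.0, 0.0, 0.0, 0.0, -0.0166, 0.0001, -0.0, 1.0, 0.0, 0.0, 0.0, -0.0166, 0.0001, -0.0, 1.0, 0.0, 0.0, 0.0, -0.0166, 0.0001, -0.0, 1.0, 0.0, 0.0, 0.0, -0.0166, 0.0001, -0.0, 1.0]
total turn [-14.5   0.1  -0. ] pos [0.5018 0.1934 0.0039] tilt [0.53 0.04] F [ 0.2 -0.5 -0.1] yaw -4.03 step 0.0382
[-1.4, 0.0, -0.0, -0.0125, 0.0115, 0.0342, 1.0, -1.4, 0.0, -0.0, -0.0126, 0.0106, 0.0345, 1.0, -1.4, 0.0, -0.0, -0.0126, 0.0097, 0.0347, 1.0, -1.4, 0.0, -0.0, -0.0126, 0.0088, 0.035, 1.0, -1.4, 0.0, -0.0, -0.0126, 0.0079, 0.0352, 1.0, -1.4, 0.0, -0.0, -0.0126, 0.0071, 0.0354, 1.0, -1.4, 0.0, -0.0, -0.0126, 0.0062, 0.0355, 1.0, -1.4, 0.0, -0.0, -0.0126, 0.0053, 0.0357, 1.0, -1.4, 0.0, -0.0, -0.0126, 0.0044, 0.0358, 1.0, -1.4, 0.0, -0.0, -0.0126, 0.0034, 0.0359, 1.0]
```

carry_out(motion=[0,0,0,-0.002,0,0,1,0,0,0,-0.004,0,0,1,0,0,0,-0.006,0,0,1,0,0,0,-0.006,0,0,1,0,0,0,0,0,0,1])

```text
time_s: 7.1
eef_pos: [0.4992, 0.1931, 0.0215]
eef_rot: [0.483, 0.518, 0.481, -0.516]
wrist_force: [1.0, 0.3, -4.7]
opening: 0.168
```

Wrist load of -4.7 N: the plate is held. Next: lift and transport.

carry_out(motion=[0,0,0,-0.02,0,0,1,0,0,0,-0.025,0,0,1,0,0,0,-0.03,0,0,1,0,0,0,-0.025,0,0,1,0,0,0,0,0,0,1])

```text
time_s: 7.6
eef_pos: [0.4971, 0.1928, 0.1239]
eef_rot: [0.483, 0.517, 0.482, -0.517]
wrist_force: [0.5, -0.2, -4.7]
opening: 0.169
```

```bash
python3 plan.py .591 -.156 .13 14.5 10 1
```

```text
total turn [-14.5   0.2   0.4] pos [0.4971 0.1928 0.1239] tilt [ 0.09 -0.03] F [ 0.5 -0.2 -4.7] yaw -4.02 step 0.0361
[-1.4, 0.0, 0.0, -0.0006, 0.0118, 0.0341, 1.0, -1.4, 0.0, 0.0, -0.0006, 0.0109, 0.0344, 1.0, -1.4, 0.0, 0.0, -0.0006, 0.0101, 0.0347, 1.0, -1.4, 0.0, 0.0, -0.0006, 0.0092, 0.0349, 1.0, -1.4, 0.0, 0.0, -0.0006, 0.0083, 0.0352, 1.0, -1.4, 0.0, 0.0, -0.0006, 0.0074, 0.0354, 1.0, -1.4, 0.0, 0.0, -0.0006, 0.0065, 0.0355, 1.0, -1.4, 0.0, 0.0, -0.0006, 0.0056, 0.0357, 1.0, -1.4, 0.0, 0.0, -0.0006, 0.0047, 0.0358, 1.0, -1.4, 0.0, 0.0, -0.0006, 0.0038, 0.0359, 1.0]
```

carry_out(motion=[-1.4,0,0,-0.001,0.006,0.017,1,-1.4,0,0,-0.001,0.011,0.0344,1,-1.4,0,0,-0.001,0.01,0.0347,1,-1.4,0,0,-0.001,0.0092,0.035,1,-1.4,0,0,-0.001,0.0083,0.0352,1,-1.4,0,0,-0.001,0.0074,0.0354,1,-1.4,0,0,-0.001,0.0065,0.0355,1,-1.4,0,0,-0.001,0.0056,0.0357,1,-1.4,0,0,-0.001,0.0047,0.03,1,-1.4,0,0,0,0.0038,0.02,1])

```text
time_s: 8.6
eef_pos: [0.5784, -0.1242, 0.117]
eef_rot: [0.541, 0.449, 0.549, -0.452]
wrist_force: [0.3, 0.5, -5.1]
opening: 0.167
```

carry_out(motion=[0,0,0,0,0,0,1])

```text
time_s: 8.7
eef_pos: [0.5783, -0.1271, 0.1152]
eef_rot: [0.54, 0.449, 0.549, -0.453]
wrist_force: [0.8, 0.7, -4.6]
opening: 0.172
```

```bash
python3 plan.py .591 -.156 .115 14.5 4 1
```

```text
total turn [ 0.3 -0.3  1.2] pos [ 0.5783 -0.1271  0.1152] tilt [-0.76  0.23] F [ 0.8  0.7 -4.6] yaw 10.73 step 0.0079
[0.1, -0.1, 0.3, -0.0, 0.0018, 0.0077, 1.0, 0.1, -0.1, 0.3, 0.0, 0.0018, 0.0077, 1.0, 0.1, -0.1, 0.3, 0.0, 0.0018, 0.0077, 1.0, 0.1, -0.1, 0.3, 0.0, 0.0018, 0.0077, 1.0]
```

carry_out(motion=[0,-0.1,0.4,-0.001,0.002,0.009,1,0,-0.1,0.4,-0.001,0.002,0.009,1,0,-0.1,0.4,-0.001,0.002,0.009,1,0,0,0,0,0.001,0.002,1,0,0,0,0,0,0,1])

```text
time_s: 9.2
eef_pos: [0.5891, -0.1539, 0.114]
eef_rot: [0.544, 0.454, 0.545, -0.448]
wrist_force: [-1.0, -0.4, -5.4]
opening: 0.167
```

```bash
python3 plan.py .591 -.156 .115 14.5 2 1; python3 - <<'E'
from h import *
a=ctrl.camera("top");b=ctrl.camera("side")
cv2.imwrite("pics/h_top.png",a);cv2.imwrite("pics/h_side.png",b)
t=cv2.resize(a[150:220,275:345],(400,500),interpolation=cv2.INTER_CUBIC)
s=cv2.resize(b[185:285,220:300],(400,500),interpolation=cv2.INTER_CUBIC)
cv2.imwrite("pics/h.png",np.hstack([t,s]))
for c in("top","side"): lm(c,["plate","grip","hole_large","hole_small","pin_large","pin_small","seat"])
E
```

```text
total turn [ 0.3 -0.2  0.2] pos [ 0.5891 -0.1539  0.114 ] tilt [0.26 0.34] F [-1.  -0.4 -5.4] yaw 10.74 step 0.0015
[0.1, -0.1, 0.1, -0.0005, 0.0007, 0.0012, 1.0, 0.1, -0.1, 0.1, -0.0005, 0.0008, 0.0012, 1.0]
top plate 0.82 [ 0.3959  0.4542 -0.0022] [140. 245.]
top plate 0.78 [ 0.5914 -0.1582  0.1083] [312. 185.]
top grip 0.7 [0.3948 0.4611 0.0438] [135. 245.]
top grip 0.58 [ 0.5939 -0.1561  0.1552] [312. 182.]
top hole_large 0.9 [0.3909 0.5271 0.0052] [119. 246.]
top hole_large 0.68 [ 0.5748 -0.0994  0.1111] [295. 190.]
top hole_small 0.75 [0.3982 0.3979 0.0037] [155. 244.]
top hole_small 0.7 [ 0.603  -0.2139  0.1097] [328. 181.]
top pin_large 0.84 [ 0.5798 -0.0954  0.0931] [293. 189.]
top pin_large 0.17 [ 0.6006 -0.2137  0.1105] [328. 182.]
top seat 0.79 [ 0.5944 -0.1573  0.0726] [310. 186.]
top seat 0.25 [ 0.603  -0.2188  0.1129] [329. 181.]
side plate 0.95 [3.98e-01 4.63e-01 2.00e-04] [182. 133.]
side plate 0.82 [ 0.5886 -0.1565  0.1132] [261. 225.]
side grip 0.65 [0.3975 0.4616 0.0451] [180. 124.]
side grip 0.62 [ 0.5889 -0.1569  0.1522] [261. 216.]
side hole_large 0.86 [ 0.5791 -0.0982  0.1077] [254. 212.]
side hole_large 0.74 [ 0.3908  0.5213 -0.0025] [179. 125.]
side hole_small 0.97 [ 0.6026 -0.2203  0.1053] [271. 243.]
side hole_small 0.86 [4.001e-01 3.996e-01 2.000e-04] [184. 143.]
side hole_small 0.28 [ 0.5884 -0.1597  0.1494] [262. 218.]
side pin_small 0.68 [ 0.6033 -0.219   0.0939] [271. 245.]
side pin_small 0.68 [ 0.59   -0.1552  0.0029] [262. 248.]
side pin_small 0.51 [ 0.4141 -0.0033  0.0022] [199. 219.]
side seat 0.63 [ 0.597  -0.1596  0.0696] [264. 235.]
```

View pics/h.png

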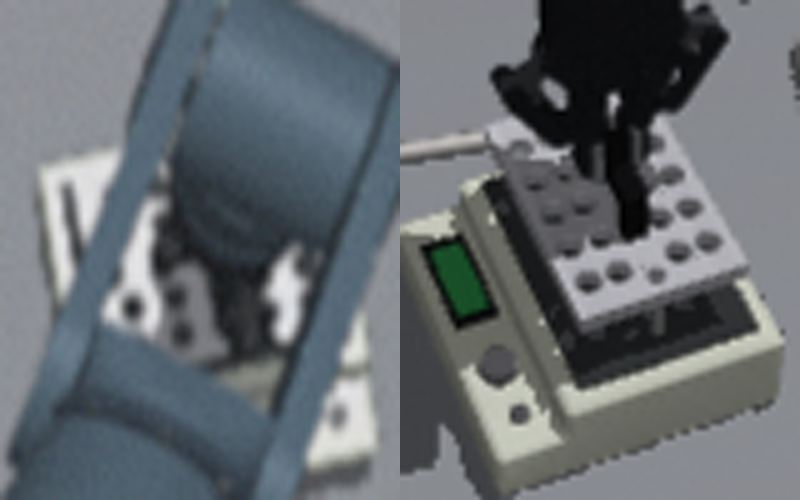

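```bash
python3 - <<'E'
from h import *
from scipy.optimize import least_squares as ls
def f(pix,zs,hx,hy,x0,cam="side"):
    def r(p):
        C=corners(*p,zs,hx,hy);return np.concatenate([proj(cam,C[i])-np.array(q)for i,q in pix.items()])
    s=ls(r,x0,x_scale=[.01,.01,.1]);print(s.x[:2].round(4),np.degrees(s.x[2]).round(2),s.fun.round(1))
# corner order: 0:(+,+) 1:(+,-) 2:(-,-) 3:(-,+)
h=-.5+.1
f({2:(255.8,262.5),1:(292,250.4),0:(270.5,211.9),3:(236.7,221.2)},.07,.055,.08,[.59,-.16,.18])
f({2:(255.4,248.6),1:(289.6,237.4),3:(237,211)},.122,.05,.075,[.59,-.16,.18])
def ray(u,z,cam="side"):
    c=_cp(cam) if 0 else ctrl.camera_params(cam);T=np.array(c["pose"]);d=T[:3,:3]@np.linalg.solve(np.array(c["mtx"]),[*u,1]);k=(z-T[2,3])/d[2];return (T[:3,3]+k*d).round(4)
print(ray((271.2,246.6),.094),ray((255.3,214.7),.094),ray((271.4,240),.122))
E
```

```text
[ 0.5938 -0.1625] 9.45 [ 0.   0.2  0.   0.4 -0.1 -0.7  0.   0. ]
[ 0.5907 -0.1593] 10.35 [ 0.4  0.4 -0.1  0.3 -0.4 -0.8]
[ 0.6024 -0.223   0.094 ] [ 0.5826 -0.0991  0.094 ] [ 0.6028 -0.2214  0.122 ]
```

The measurements agree on roughly +2 mm in x and -2 mm in y. I'll correct that and lower step by step, watching the force.

carry_out(motion=[0.3,-0.1,0.1,0.002,0.0015,0.0025,1,0,0,0,0.003,0,0,1,0,0,0,0.003,0,0,1,0,0,0,0,0,0,1])

```text
time_s: 10.4
eef_pos: [0.5911, -0.1563, 0.1051]
eef_rot: [0.544, 0.455, 0.542, -0.45]
wrist_force: [0.3, -0.0, -5.2]
opening: 0.168
```

```bash
python3 plan.py .591 -.156 .100 14.5 1 1
```

```text
total turn [-0.1 -0.1  0.1] pos [ 0.5911 -0.1563  0.1051] tilt [0.37 0.25] F [ 0.3 -0.  -5.2] yaw 10.4 step 0.0051
[-0.1, -0.1, 0.1, 0.0051, -0.0, -0.0003, 1.0]
```

carry_out(motion=[0,0,0,0.004,0,0,1,0,0,0,0.004,0,0,1,0,0,0,0,0,0,1])

```text
time_s: 10.7
eef_pos: [0.5909, -0.1561, 0.0961]
eef_rot: [0.544, 0.455, 0.543, -0.45]
wrist_force: [-0.4, 0.9, -5.8]
opening: 0.173
```

carry_out(motion=[0,0,0,0.003,0,0,1,0,0,0,0,0,0,1])

```text
time_s: 10.9
eef_pos: [0.5908, -0.1561, 0.0927]
eef_rot: [0.544, 0.455, 0.543, -0.45]
wrist_force: [-0.1, 0.0, -5.6]
opening: 0.164
```

```bash
python3 plan.py .591 -.156 .088 14.5 1 1;python3 -c "
from h import *;o=ctrl.get_obs();print(o['torque'])"
```

```text
total turn [-0.1 -0.1  0.2] pos [ 0.5908 -0.1561  0.0927] tilt [0.33 0.27] F [-0.1  0.  -5.6] yaw 10.4 step 0.0047
[-0.1, -0.1, 0.2, 0.0047, 0.0002, -0.0, 1.0]
[-0.01696993 -0.01327881 -0.03650886]
```

No contact with the underside about 5 mm below the pin tips, so the pins are in the holes. Continuing in small steps.

carry_out(motion=[0,0,0,0.003,0,0,1,0,0,0,0,0,0,1])

```text
time_s: 11.1
eef_pos: [0.591, -0.1558, 0.0896]
eef_rot: [0.544, 0.455, 0.543, -0.45]
wrist_force: [0.6, 0.3, -3.9]
opening: 0.17
```

carry_out(motion=[0,0,0,0.002,0,0,1,0,0,0,0,0,0,1])

```text
time_s: 11.3
eef_pos: [0.5911, -0.1557, 0.0875]
eef_rot: [0.544, 0.455, 0.543, -0.45]
wrist_force: [0.2, 0.1, -4.9]
opening: 0.171
```

carry_out(motion=[0,0,0,0.003,0,0,1,0,0,0,0,0,0,1])

```text
time_s: 11.5
eef_pos: [0.5911, -0.1556, 0.0843]
eef_rot: [0.544, 0.455, 0.543, -0.45]
wrist_force: [-0.0, 0.5, -4.9]
opening: 0.17
```

carry_out(motion=[0,0,0,0.003,0,0,1,0,0,0,0,0,0,1])

```text
time_s: 11.7
eef_pos: [0.5911, -0.1556, 0.081]
eef_rot: [0.544, 0.455, 0.543, -0.45]
wrist_force: [0.5, 0.2, -4.2]
opening: 0.168
```

```bash
python3 plan.py .591 -.156 .074 14.5 1 1; python3 - <<'E'
from h import *
b=ctrl.camera("side")
cv2.imwrite("pics/i.png",cv2.resize(b[195:275,225:305],(600,600),interpolation=cv2.INTER_CUBIC))
E
```

```text
total turn [-0.1 -0.2  0.1] pos [ 0.5911 -0.1556  0.081 ] tilt [0.35 0.3 ] F [ 0.5  0.2 -4.2] yaw 10.41 step 0.007
[-0.1, -0.2, 0.1, 0.007, -0.0002, 0.0004, 1.0]
```

View pics/i.png

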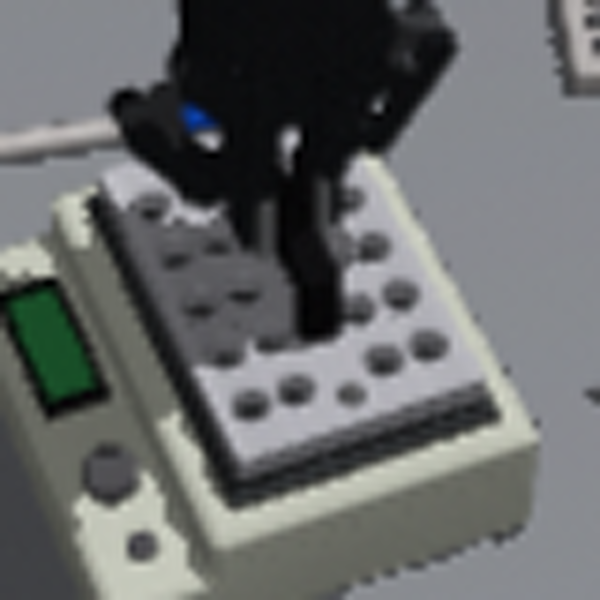

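The plate is threaded and almost down; the small pin shows inside the small hole at (352,393). About 7 mm remains, with no side force.

carry_out(motion=[0,0,0,0.003,0,0,1,0,0,0,0,0,0,1])

```text
time_s: 11.95
eef_pos: [0.5914, -0.1556, 0.0782]
eef_rot: [0.544, 0.456, 0.543, -0.45]
wrist_force: [-0.7, 0.3, -5.3]
opening: 0.17
```

carry_out(motion=[0,0,0,0.002,0,0,1,0,0,0,0,0,0,1])

```text
time_s: 12.15
eef_pos: [0.5914, -0.1556, 0.076]
eef_rot: [0.544, 0.456, 0.543, -0.45]
wrist_force: [-0.6, -0.1, -5.4]
opening: 0.172
```

carry_out(motion=[0,0,0,0.001,0,0,1,0,0,0,0,0,0,1])

```text
time_s: 12.35
eef_pos: [0.5914, -0.1556, 0.0749]
eef_rot: [0.544, 0.456, 0.543, -0.45]
wrist_force: [-1.3, 0.7, -4.3]
opening: 0.172
```

carry_out(motion=[0,0,0,0.001,0,0,1,0,0,0,0,0,0,1])

```text
time_s: 12.55
eef_pos: [0.5916, -0.1555, 0.0741]
eef_rot: [0.544, 0.456, 0.543, -0.45]
wrist_force: [-1.5, 0.1, -4.4]
opening: 0.171
```

carry_out(motion=[0,0,0,0.001,0,0,1,0,0,0,0,0,0,1])

```text
time_s: 12.75
eef_pos: [0.5917, -0.1556, 0.0741]
eef_rot: [0.544, 0.455, 0.543, -0.45]
wrist_force: [-0.3, 1.3, -4.5]
opening: 0.168
```

carry_out(motion=[0,0,0,0.0015,0,0,1,0,0,0,0,0,0,1])

```text
time_s: 12.95
eef_pos: [0.5918, -0.1555, 0.0741]
eef_rot: [0.544, 0.455, 0.543, -0.45]
wrist_force: [-0.6, 0.9, -4.8]
opening: 0.169
```

carry_out(motion=[0,0,0,0.0015,0,0,1])

```text
time_s: 13.05
eef_pos: [0.592, -0.1555, 0.0739]
eef_rot: [0.544, 0.455, 0.542, -0.45]
wrist_force: [-8.7, 3.9, 15.6]
opening: 0.171
```

Contact at z=0.0739, exactly the height expected for seated. I'll relax and then open.

carry_out(motion=[0,0,0,0,0,0,1,0,0,0,0,0,0,0.4])

```text
time_s: 13.25
eef_pos: [0.5926, -0.1559, 0.0743]
eef_rot: [0.545, 0.455, 0.542, -0.449]
wrist_force: [-0.2, -0.4, -0.1]
opening: 0.296
```

carry_out(motion=[0,0,0,0,0,0,0.2,0,0,0,0,0,0,0,0,0,0,0,0,0,-0.4,0,0,0,0,0,0,-0.6,0,0,0,0,0,0,-0.6])

```text
time_s: 13.75
eef_pos: [0.5948, -0.1576, 0.0756]
eef_rot: [0.547, 0.456, 0.54, -0.449]
wrist_force: [0.5, -0.7, 0.2]
opening: 0.798
```

```bash
python3 - <<'E'
from h import *
o=ctrl.get_obs();print(o["opening"],o["wrist_force"])
b=ctrl.camera("side")
cv2.imwrite("pics/j.png",cv2.resize(b[195:275,225:305],(600,600),interpolation=cv2.INTER_CUBIC))
E
```

```text
0.7980896680546562 [ 0.5120827  -0.6569878   0.17891318]
```

View pics/j.png

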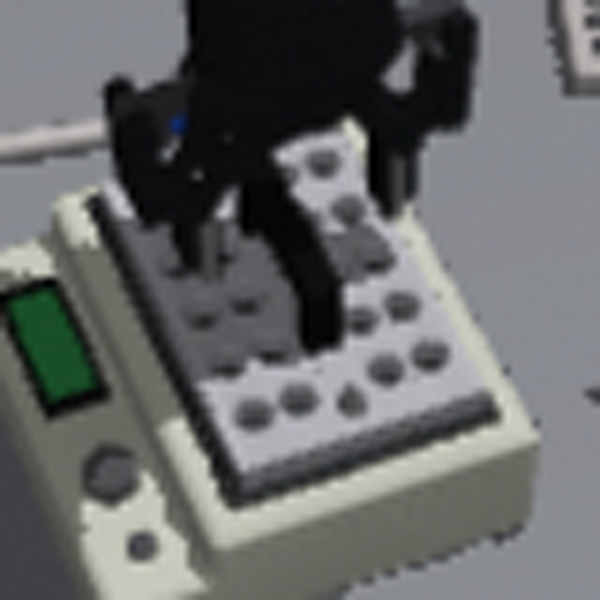

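The plate is down on the platform with the small pin standing in its hole at (352,400), and the fingers are clear of the bar. Retreating straight up.

carry_out(motion=[0,0,0,-0.008,-0.001,0,-0.6,0,0,0,-0.015,0,0,-0.6,0,0,0,-0.03,0,0,-0.6,0,0,0,-0.04,0,0,-0.6,0,0,0,-0.04,0,0,-0.6,0,0,0,-0.03,0,0.04,-0.6,0,0,0,0,0,0.04,-0.6,0,0,0,0,0,0.04,-0.6,0,0,0,0,0,0.03,-0.6,0,0,0,0,0,0,-0.6])

```text
time_s: 14.8
eef_pos: [0.6202, -0.3087, 0.2595]
eef_rot: [0.552, 0.455, 0.536, -0.448]
wrist_force: [-0.4, 0.3, -0.1]
opening: 0.803
```

```bash
python3 - <<'E'
from h import *
o=ctrl.get_obs();print(o["opening"],o["wrist_force"])
b=ctrl.camera("side");a=ctrl.camera("top")
cv2.imwrite("pics/k.png",np.hstack([cv2.resize(b[185:275,225:305],(400,450),interpolation=cv2.INTER_CUBIC),cv2.resize(a[150:231,270:342],(400,450),interpolation=cv2.INTER_CUBIC)]))
for c in("top","side"): lm(c,["plate","hole_large","hole_small"])
lm("side",["marker","jar","slide_box","timer"])
E
```

```text
0.8028376894042268 [-0.42900473  0.27332918 -0.13553223]
top plate 0.89 [ 0.5961 -0.1638  0.0696] [312. 185.]
top plate 0.83 [ 0.393   0.4562 -0.0007] [139. 246.]
top hole_large 0.86 [ 0.5775 -0.0973  0.0704] [293. 191.]
top hole_large 0.69 [0.3925 0.5241 0.0011] [120. 246.]
top hole_large 0.65 [ 0.5961 -0.1588  0.1118] [312. 183.]
top hole_small 0.9 [0.3968 0.398  0.0031] [155. 244.]
top hole_small 0.68 [ 0.6059 -0.2182  0.0698] [328. 182.]
side plate 0.95 [4.006e-01 4.637e-01 4.000e-04] [183. 133.]
side plate 0.83 [ 0.593  -0.1619  0.0743] [263. 235.]
side hole_large 0.68 [ 0.583  -0.0978  0.0689] [255. 220.]
side hole_large 0.65 [ 0.393   0.5234 -0.004 ] [180. 125.]
side hole_small 0.91 [ 0.6057 -0.2216  0.0664] [272. 252.]
side hole_small 0.26 [ 0.4119 -0.0009 -0.0014] [198. 220.]
side marker 0.59 [ 0.5321  0.0027 -0.0024] [234. 213.]
side jar 0.74 [ 0.5925 -0.1568  0.0703] [263. 234.]
side jar 0.68 [ 0.4132 -0.0065  0.002 ] [199. 220.]
side slide_box 0.86 [ 0.7694 -0.1755 -0.0044] [320. 244.]
side timer 0.52 [7.894e-01 3.400e-03 1.000e-04] [310. 201.]
```

View pics/k.png

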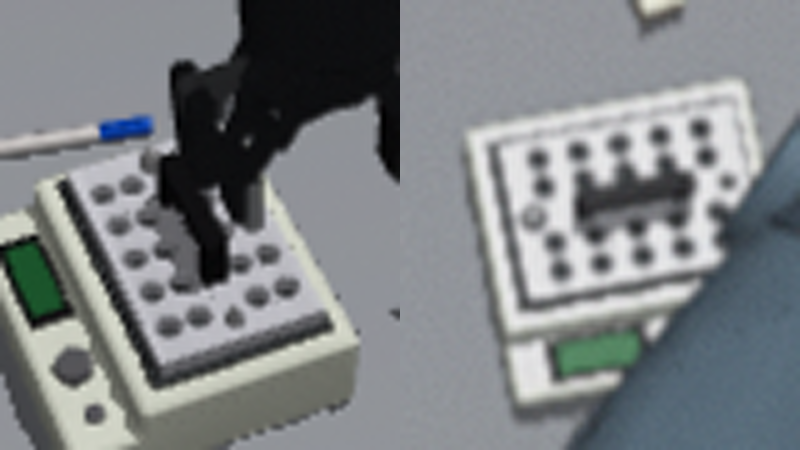

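The plate sits flush and parallel on the platform, the large pin shows in the large hole (top view, 533,215), and the bystanders I checked are unmoved. Handing in.

```bash
python3 -c "
from bench import ctrl;print(ctrl.hand_in())"
```

```text
the job is handed in; nothing more can be done
None
```

The tube plate is on the dry-block heater, with the large hole over the large pin and the small hole over the small pin. I let go of it, moved the arm clear and handed the job in at about 15 s.

**First grasp:** It missed. The jaws closed above the handle because the real gripper sits about 25 mm higher than the reported position. I corrected for that using the side camera and the force readings, and the second grasp held.

**Setting down:** I lowered the plate in steps of 1–4 mm and felt almost no side force on the way down. My last push down was slightly firm: vertical force swung to +15.6 N from about -5 N, with about 9 N sideways. Both were gone at the next reading, with the jaws starting to open.

**Last checks:**
- **Flush:** In the final pictures the plate lies parallel on the platform, with a pin visible in each hole. The plate points the networks found are at z = 0.066–0.074 m, against 0.070 m for the platform.
- **Disagreement:** The two cameras differ by about 3–5 mm on the plate's position, which is within their stated accuracy.
- **Other things on the bench:** The marker, jar, timer, slide box and purple plate measured where they started. I did not measure the tube rack, spray bottle or tip box again, but the arm stayed well away from them.

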